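Vent the dry box and hold its lid ajar

TASK

Let air into the sealed dry box: first, with the lid still shut, turn the vent knob in small steps until the pointer lines up with the index mark on its dial, and leave it set there. Then take the lid by its bar handle, break it free from the sticky gasket and hold it slightly open, about 20 mm at the front edge, without letting it fly wide open. Finish while still holding the lid like that, and do not push the loose things around the box about.

Things in the scene. Friction and masses are not known exactly. Their poses are not given: they have to be found in the camera images.
- dry_box: Grey metal box fixed to the table, 150 (x) x 190 (y) x 80 mm; lid underside at z = 84. Origin: centre of its underside. Front (handle side) is -x; lid hinged along the far rim (axis along y at x = +82, z = 84 mm). Right of it (-y), joined by a pipe, the vent unit, 180 x 100 x 80 mm: dial centred at x = -42, y = -175, knob at x = +55, y = -175 mm.
- lid_handle (a point): Middle of the lid's steel bar handle: round, 12 mm thick, 84 mm long along the box's y axis, 72 mm clear between its posts; 130 mm above the table when shut, 36 mm above the lid's top plate (33 above its raised panel); 137 mm in front of the hinge axis and 46 mm above it. Axes: the lid's.
- lid_hinge (a point): Middle of the lid's hinge axis, 84 mm above the table; the axis runs along y of the box.
- lid_front_edge (a point): Middle of the lid's lower front edge, 164 mm in front of the hinge axis.
- rim_front (a point): Fixed point on the box where lid_front_edge lies when the lid is shut; their distance is the opening at the front edge.
- lid (a joint): Lid angle, rad: 0 shut, grows as the front rises, stop at 0.5; 0.12 is 20 mm at the front edge. The sticky gasket pulls it shut: lifting at the handle takes up to about 15 N within the first 4 mm, then lets go suddenly; by 10 mm only the lid's weight (2 to 4 N at the handle) is left. Released, the lid drops back onto the gasket (about 0.05 or less).
- knob_grip (a point): Centre of the black seven-lobed vent knob, half-way up: 46 mm across, 27 mm high (107 to 134 mm above the table), vertical axis, 40 mm above the vent unit's top plate. The lid's top plate beside it is 97 mm high, its edge 75 mm from the knob's axis. Turning takes about 0.1 N m; the knob stays where it is left.
- pointer (a joint): Angle of the dark pointer on the dial, rad: 0 points to +y of the box, grows clockwise seen from above. It is geared to the knob: the knob turned clockwise by 1 rad moves the pointer clockwise by 0.5 rad. Starts near 0, range -0.25 to 1.8; the knob's joint lets it go no farther.
- mark (a joint): Angle of the small black index block on the dial's rim, counted like the pointer's: between 0.5 and 1.2, different each time; do not move it. The pointer lines up with it when the two values are equal.
- pointer_tip (a point): Tip of the pointer, 34 mm from the centre of the dial, 86 mm above the table.
- mark_tip (a point): The point of the dial face that the index block marks: where the pointer's tip must be, 34 mm from the dial's centre.
- jar: Small ink jar with a red lid, 67 mm across, 62 mm high, standing left of the box; loose. Origin: underside.
- tape_roll: Roll of brown tape lying flat, 84 mm across, 30 mm high, left of the box; loose. Origin: underside.
- driver: Screwdriver 210 mm long, 24 mm thick, lying in front of the box; loose. Origin: underside.
- loose_bolt: Bolt 47 mm long, 20 mm high, lying in front of the vent unit; loose. Origin: underside.
Not all that is in view belongs to the job. There is more than one size of the jar; the job needs the larger. Of the things shaped like the tape_roll, the brown one is meant.

How it is judged:
By the outcome, as a careful person would: the job done as asked, in the order asked, and still so for the second after the job is handed in, while the arm keeps its last pose, push and grip.
It also fails if it takes over 54 s, if anything falls off the work surface, if the arm or the gripper's body presses on something with over 40 N, if the wrist force passes 120 N, or if a joint passes its speed limit or range.

ROBOT

A 7-joint arm with a two-finger parallel gripper is mounted at the origin on a cart in front of the work surface, level with it; the furniture and walls round the work are solid. World frame = base frame: x ahead of the robot, y to its left, z up, the work surface at z = 0. Lengths are in mm, angles in rad, forces in N, time in s.
With the tool pointing down it reaches from about 400 to 900 mm from the base axis. Payload 5.5 kg.
Tool frame: the origin (TCP) lies on the mounting face of the last link; the fingertips stand bot.tip_reach ahead of it and the grasp point (between the pads) lies 155 mm ahead of it (bot.tip_reach is the distance from the TCP to the fingertips, in mm); z points along the fingers, y is the line along which they close (so a half turn about z gives the same grasp; the last joint's range is limited). The gripper opens to 85 mm and grips with 20 to 120 N. Pads are 22 mm wide; open, the fingers measure 114 mm over their backs; the gripper's body (76 mm by 85 mm) begins 54 mm behind the grasp point. The pads swing forward as they close: fully open they stand 13 mm farther back than shut.
Start: joints at [1.608, 0.501, -0.427, 1.55, 0.221, 1.138, -0.21], TCP at [145.553, -633.491, 404.71] pointing down, gripper open.
Joint ranges: [-2.88, 2.88], [-0.31, 2.03], [-1.54, 1.56], [0.2, 2.42], [-1.41, 4.55], [0.19, 2.02], [-2.57, 2.57]. Speed limits (rad/s): [2.57, 2.57, 3.14, 3.14, 3.14, 3.14, 3.14].

INTERFACE

Orientations are given as a unit quaternion [w, x, y, z].
In Python, from rig import readout, viewer, bot gives the robot as it stands.
- The arm moves only by the shell command python3 -m pendant 'ROWS' [FORCE]. ROWS is JSON, a list of rows, each an object with "twist": the turn, a rotation vector about the tool's x, y, z normalised to -1 to 1, where 1 is pi/4 rad, a list of three; "translation": the shift along the tool's x, y, z normalised to -1 to 1, where 1 is 0.8 m, a list of three; "fingers": the closure, from -1 (fully open) to 1 (shut). In form: [{"twist": [ax, ay, az], "translation": [tx, ty, tz], "fingers": fingers}, ...]. A call has 1 to 12 rows; each row shifts and turns the commanded pose from where the row before left it, along the tool's axes as they then stand; what a row does not reach is not made up. A row lasts 1/12 s, in which the tool goes at most 41.7 mm and 7.16 degrees, less where a joint would pass 70% of its speed; a pose out of reach is approached as far as the arm can. A call with a number of a shift or a turn outside -1 to 1 is refused whole. A call with a gripper value outside its range is refused whole. The fingers move at their own pace and stop on an object; FORCE is the grip in N (left out, the last holds). Time passes only in rows, so rows that do not move let the fingers close. It gives the time, the measured TCP pose, the force, the opening and the grip force at its end, in the units of the state.
- readout.get_obs(): the state, without advancing time (a new reading comes with each control period).
- viewer.capture(name): name is "scene" or "top" or "wrist"; returns a dict with "image" (400x640x3 uint8, red, green, blue), "fx", "fy", "cx", "cy" (pixels), "origin" and "attitude" of the camera in the world; the wrist camera has in their place "tool_from_camera" (4x4, takes a point from camera to tool coordinates, whose origin is the TCP and whose axes are the flange's). Camera axes: x right, y up, looking along -z (the intrinsics and any distortion apply to the point x, -y, -z); pixel columns grow to the right and rows downward; lengths in mm; the calibration is good to about 2 mm. A picture is of the moment at which its call begins: read the wrist's pose just before it. There is no depth.
- bot.sign_off(): hands the job in; it is judged then, once.
The state is a dict: "time": time; "q": joint angles; "dq": joint speeds; "joint_efforts": joint torques, N m; "position": TCP position; "tool_rot": TCP orientation; "wrist_force": force on the tool from outside, world axes, zero at the start; "moment": the same for the moment, N m; "opening": opening from 0.0 (shut) to 1.0 (fully open); "finger_force": force on a finger pad.
Only numpy, scipy, OpenCV 4.12 (cv2) and the standard library are available. Lean on these libraries where they do the work, as an engineer would, in place of code of your own. Each camera call takes 0.05 s, during which the arm holds its last target. There are 200 camera calls.

## Working session

There is one attempt and no reset: what is moved stays moved. The work goes in short steps, Python scripts to look and compute and a shell command to move; the robot and the scene stay as the last step left them, time stands still between calls to the robot, and variables do not carry over. Pictures are saved under pics/ and viewed, at most 10 in all, crops included, and the job is handed in when it is done.

```bash
ls; mkdir -p pics; cat > look.py <<'E'
import cv2,numpy as np
from rig import readout,viewer,bot
def cap(n,f):
    c=viewer.capture(n); cv2.imwrite(f'pics/{f}.png',cv2.cvtColor(c['image'],cv2.COLOR_RGB2BGR)); return c
E
python3 - <<'E'
from look import *
import pickle
o=readout.get_obs(); print(o, bot.tip_reach)
for n in ('scene','top','wrist'):
    c=cap(n,n+'0'); print(n,{k:v for k,v in c.items() if k!='image'}); c['obs']=o; pickle.dump(c,open(n+'.pkl','wb'))
E
```

```text
pics
{'time': 0.0, 'q': array([ 1.60819031,  0.5018594 , -0.4268044 ,  1.55143453,  0.22082807,
        1.13831127, -0.21030935]), 'dq': array([-0.00054807,  0.00083111, -0.00026327,  0.00019532,  0.00032881,
        0.00181382,  0.00028045]), 'joint_efforts': array([ 3.06407646e-04, -5.69522202e+01, -5.81579134e+00, -2.80939758e+01,
        1.07799770e-02,  1.19777911e-02,  2.39549991e-05]), 'position': array([ 145.39818462, -633.16912457,  403.65939301]), 'tool_rot': array([-9.70249247e-04,  9.93629045e-01,  1.12695932e-01, -8.50139559e-05]), 'wrist_force': array([-0.1838246 , -0.88613996, -0.31035662]), 'moment': array([-0.04165005, -0.00515933, -0.02629809]), 'finger_force': 0.0, 'opening': 0.9970451060982101} 173.4
scene {'fx': 382.23683068548553, 'fy': 382.23683068548553, 'cx': 325.6440855877542, 'cy': 202.4680567345199, 'origin': array([ 66.95772621, 436.20199239, 695.83992182]), 'attitude': array([-0.36330619, -0.17401053,  0.38662864,  0.82960668])}
top {'fx': 450.3322625880115, 'fy': 450.3322625880115, 'cx': 319.7939052277377, 'cy': 207.52593060608513, 'origin': array([ 490.21846972,  -56.57730952, 1078.18723028]), 'attitude': array([-0.6996233 , -0.0443861 ,  0.02097787,  0.71282329])}
wrist {'fx': 321.53867874664434, 'fy': 321.53867874664434, 'cx': 316.286325509812, 'cy': 197.13984111436213, 'tool_from_camera': array([[-1.03800481e-03,  9.60912566e-01,  2.76850073e-01,
         6.94179635e+01],
       [ 9.99999363e-01,  8.74423061e-04,  7.14321782e-04,
        -4.41185730e-01],
       [ 4.44316688e-04,  2.76850638e-01, -9.60912861e-01,
         2.99861783e+01],
       [ 0.00000000e+00,  0.00000000e+00,  0.00000000e+00,
         1.00000000e+00]])}
```

View pics/top0.png

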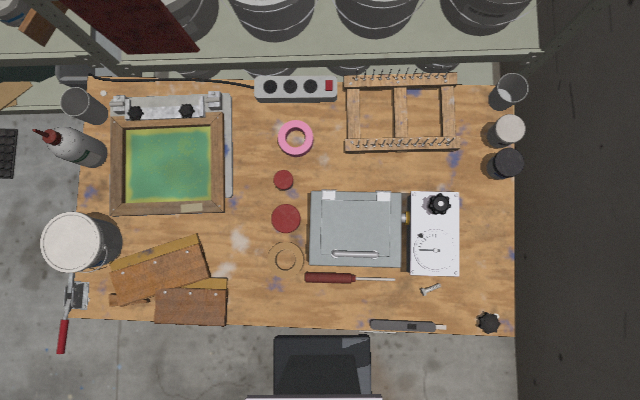

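View pics/scene0.png

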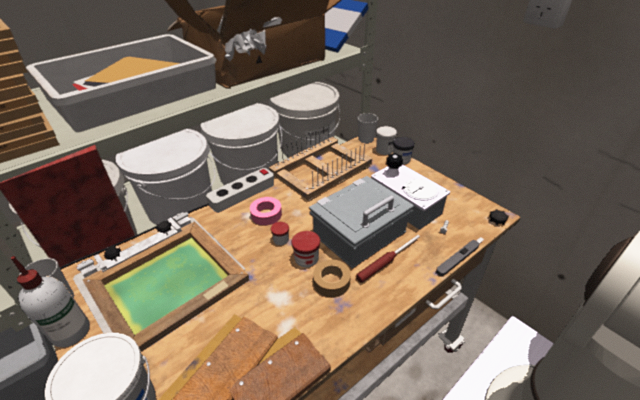

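Top view: lid at (310–402, 192–267), bar handle about (355,253), black knob (440,204), dial about (435,250), small black block about (420,236). The other lobed knob at (488,322) lies loose on the table, so it's not the vent knob. The jars are red lids at (286,218), the larger, and (284,180). The brown tape is at (286,258), against the pink ring at (295,138). The driver is at (350,278) and the bolt at (429,288). Confirming with an enlarged crop.

```bash
python3 - <<'E'
import cv2
i=cv2.imread('pics/top0.png')
cv2.imwrite('pics/crop1.png',cv2.resize(i[180:300,300:470],None,fx=4.7,fy=4.7,interpolation=cv2.INTER_CUBIC))
E
```

```text
(no output)
```

View pics/crop1.png

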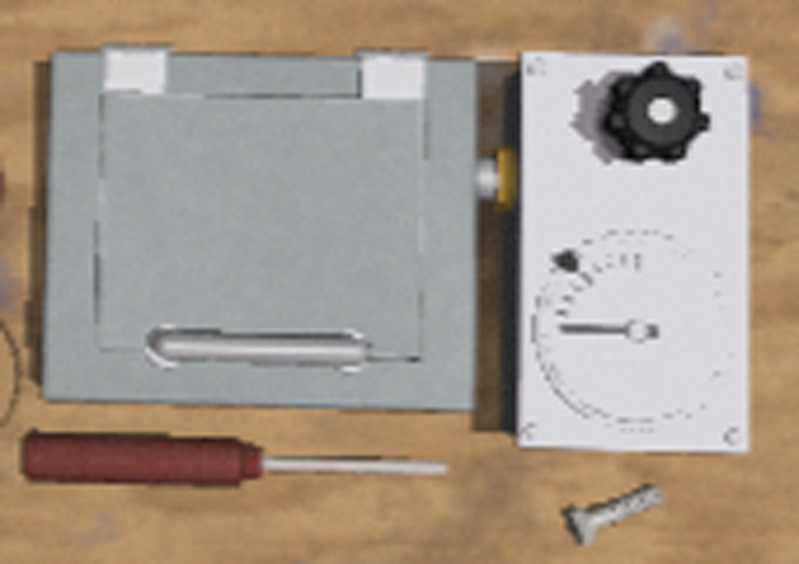

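The crop shows the attached vent knob at crop (662,110), dial hub about (642,331), pointer tip (562,328), block (567,260), handle bar from (150,345) to (368,352), driver and bolt in front. This knob stands on the vent unit next to the dial, so it is the one meant.

```bash
cat >> look.py <<'E'
from scipy.spatial.transform import Rotation as R
def ray(c,uv,z,wrist=None):
    d=np.array([(uv[0]-c['cx'])/c['fx'],-(uv[1]-c['cy'])/c['fy'],-1.])
    if wrist is None: M=R.from_quat(np.roll(c['attitude'],-1)).as_matrix(); o=np.array(c['origin'])
    else:
        T=R.from_quat(np.roll(wrist['tool_rot'],-1)).as_matrix(); C=c['tool_from_camera']
        M=T@C[:3,:3]; o=wrist['position']+T@C[:3,3]
    d=M@d; return o+d*(z-o[2])/d[2]
E
python3 - <<'E'
from look import *
import pickle
c=pickle.load(open('top.pkl','rb'))
P={'lidTL':(50,52,97),'lidTR':(475,60,97),'lidBR':(473,410,97),'lidBL':(42,398,97),'vTL':(522,53,80),'vTR':(747,58,80),'vBR':(747,451,80),'vBL':(518,447,80),'knob':(662,110,134),'hub':(642,331,86),'tip':(560,328,86),'mark':(567,260,84),'hL':(150,345,130),'hR':(368,352,130),'bolt1':(575,525,10),'bolt2':(660,492,10),'drv1':(25,457,12),'drv2':(445,467,12)}
for k,(u,v,z) in P.items(): print(k,ray(c,(u/4.7+299.6,v/4.7+179.6),z).round(1))
o=readout.get_obs(); T=R.from_quat(np.roll(o['tool_rot'],-1)); print(T.as_matrix().round(3))
E
```

```text
lidTL [619.2  -4.5  97. ]
lidTR [ 611.2 -202.    97. ]
lidBR [ 450.  -195.7   97. ]
lidBL [458.6   1.7  97. ]
vTL [ 616.1 -226.7   80. ]
vTR [ 611.5 -331.8   80. ]
vBR [ 428.5 -323.5   80. ]
vBL [ 431.9 -218.3   80. ]
knob [ 582.5 -278.4  134. ]
hub [ 484.6 -276.2   86. ]
tip [ 486.6 -238.6   86. ]
mark [ 518.1 -243.4   84. ]
hL [482.3 -48.8 130. ]
hR [ 477.6 -145.5  130. ]
bolt1 [ 389.2 -256.3   10. ]
bolt2 [ 404.7 -298.7   10. ]
drv1 [426.7  15.7  12. ]
drv2 [ 418.7 -193.    12. ]
[[ 0.975  0.224 -0.   ]
 [ 0.224 -0.975  0.001]
 [ 0.    -0.001 -1.   ]]
```

```bash
python3 -m pendant '[{"twist":[0,0,0],"translation":[0.037,-0.03,0],"fingers":-1},{"twist":[0,0,0],"translation":[0.037,-0.03,0],"fingers":-1},{"twist":[0,0,0],"translation":[0.037,-0.03,0],"fingers":-1},{"twist":[0,0,0],"translation":[0.037,-0.03,0],"fingers":-1},{"twist":[0,0,0],"translation":[0.037,-0.03,0],"fingers":-1},{"twist":[0,0,0],"translation":[0.037,-0.03,0],"fingers":-1},{"twist":[0,0,0],"translation":[0.037,-0.03,0],"fingers":-1},{"twist":[0,0,0],"translation":[0.037,-0.03,0],"fingers":-1},{"twist":[0,0,0],"translation":[0.037,-0.03,0],"fingers":-1},{"twist":[0,0,0],"translation":[0.037,-0.03,0],"fingers":-1},{"twist":[0,0,0],"translation":[0.037,-0.03,0],"fingers":-1},{"twist":[0,0,0],"translation":[0,0,0],"fingers":-1}]'
python3 - <<'E'
from look import *
import pickle
o=readout.get_obs(); c=cap('wrist','w1'); c['obs']=o; pickle.dump(c,open('w1.pkl','wb'))
print(o['position'],o['q'],R.from_quat(np.roll(o['tool_rot'],-1)).as_matrix()[:,0])
E
```

```text
time: 1.15
position: [408.6, -295.8, 405.4]
tool_rot: [-0.001, 0.993, 0.118, 0.002]
wrist_force: [0.0, 0.8, -0.4]
opening: 0.998
finger_force: 0.0
[ 408.56645882 -295.84354086  405.36784078] [ 1.12672833  0.2632144  -0.63986832  1.9048866   0.17779631  1.02901207
 -0.92212578] [0.97198726 0.23500011 0.00396388]
```

View pics/w1.png

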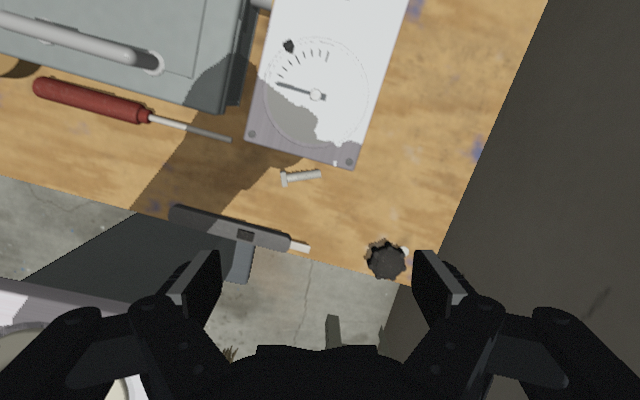

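The wrist image shows the hub at (318,95), pointer tip (277,84), index block (289,46).

```bash
python3 - <<'E'
from look import *
import pickle
c=pickle.load(open('w1.pkl','rb')); o=c['obs']
i=cv2.cvtColor(c['image'],cv2.COLOR_RGB2BGR)
cv2.imwrite('pics/crop2.png',cv2.resize(i[20:160,230:400],None,fx=4,fy=4,interpolation=cv2.INTER_CUBIC))
g=c['image'].max(2)[30:62,270:310]; ys,xs=np.where(g<70); print(len(xs),xs.mean()+270,ys.mean()+30)
for n,uv,z in (('hub',(318,95),86),('tip',(277,84),86),('mark',(289,46),84),('vBL',(246,138),80),('vBR',(352,170),80)): print(n,ray(c,uv,z,o).round(1))
E
```

```text
64 288.3125 45.78125
hub [ 485.  -277.8   86. ]
tip [ 485.5 -241.7   86. ]
mark [ 517.2 -245.1   84. ]
vBL [ 433.7 -222.9   80. ]
vBR [ 427.7 -324.3   80. ]
```

View pics/crop2.png

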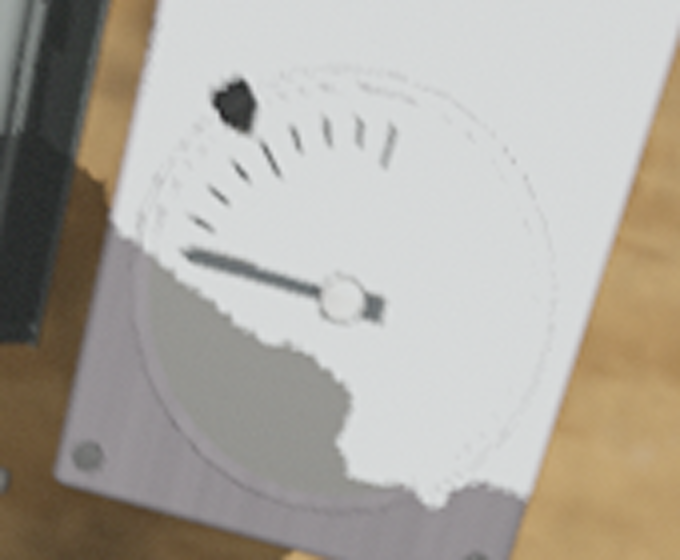

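```bash
python3 - <<'E'
from look import *
import pickle
c=pickle.load(open('w1.pkl','rb')); o=c['obs']
def r(u,v,z): return ray(c,(u/4+229.6,v/4+19.6),z,o)[:2]
for n,a in dict(circ=[(133,270),(555,270),(340,66),(335,510)],tip=[(185,253)],hub=[(343,299)],tail=[(383,308)],mpt=[(250,132)],mcen=[(236,103)],tick45=[(260,140),(283,178)],tick90=[(394,125),(385,167)],tick0=[(190,218),(212,231)]).items():
  print(n,[r(u,v,86).round(1) for u,v in a])
h=np.array([485.5,-276.5])
f=lambda p:np.arctan2(p[0]-h[0],p[1]-h[1])
hub=r(343,299,86)
for h in (hub,np.array([485.,-275.5])):
  print(h,[(n,round(f(r(u,v,86))-.04,3)) for n,u,v in (('tip',185,253),('mpt',250,132),('mcen',236,103),('t45',260,140),('t45',283,178),('t90',394,125),('t90',385,167),('first',190,218))])
E
```

```text
circ [array([ 480.2, -230.5]), array([ 501.3, -318. ]), array([ 529.1, -264.2]), array([ 440.7, -284.2])]
tip [array([ 486.2, -240.6])]
hub [array([ 485. , -275.4])]
tail [array([ 485.2, -284.2])]
mpt [array([ 512.6, -248.9])]
mcen [array([ 517.3, -244.9])]
tick45 [array([ 511.6, -251.3]), array([ 505.5, -257.6])]
tick90 [array([ 520.9, -277.7]), array([ 512.6, -277.8])]
tick0 [array([ 493.3, -240.2]), array([ 491.8, -245.3])]
[ 484.97736282 -275.42510734] [('tip', np.float64(-0.005)), ('mpt', np.float64(0.766)), ('mcen', np.float64(0.775)), ('t45', np.float64(0.794)), ('t45', np.float64(0.815)), ('t90', np.float64(1.594)), ('t90', np.float64(1.618)), ('first', np.float64(0.191))]
[ 485.  -275.5] [('tip', np.float64(-0.006)), ('mpt', np.float64(0.765)), ('mcen', np.float64(0.773)), ('t45', np.float64(0.792)), ('t45', np.float64(0.813)), ('t90', np.float64(1.592)), ('t90', np.float64(1.615)), ('first', np.float64(0.19))]
```

```bash
python3 -m pendant '[{"twist":[0,0,0],"translation":[0.043,0.006,0],"fingers":-1},{"twist":[0,0,0],"translation":[0.043,0.006,0],"fingers":-1},{"twist":[0,0,0],"translation":[0.043,0.006,0],"fingers":-1},{"twist":[0,0,0],"translation":[0.043,0.006,0],"fingers":-1},{"twist":[0,0,0],"translation":[0.043,0.006,0],"fingers":-1},{"twist":[0,0,0],"translation":[0,0,0.04],"fingers":-1},{"twist":[0,0,0],"translation":[0,0,0.03],"fingers":-1},{"twist":[0,0,0],"translation":[0,0,0.03],"fingers":-1},{"twist":[0,0,0],"translation":[0,0,0],"fingers":-1},{"twist":[0,0,0],"translation":[0,0,0],"fingers":-1}]'
python3 - <<'E'
from look import *
o=readout.get_obs(); c=cap('wrist','w2')
print(o['position'],o['q'],R.from_quat(np.roll(o['tool_rot'],-1)).as_matrix().round(3))
E
```

```text
time: 2.03
position: [575.6, -289.1, 323.1]
tool_rot: [-0.001, 0.994, 0.112, -0.002]
wrist_force: [0.2, -0.2, 1.3]
opening: 0.997
finger_force: 0.0
[ 575.63862004 -289.12511053  323.07847889] [ 0.83283179  0.61016586 -0.57762813  1.63017328  0.37619684  1.0186388
 -1.20954279] [[ 0.975  0.223 -0.004]
 [ 0.223 -0.975  0.001]
 [-0.003 -0.002 -1.   ]]
```

View pics/w2.png

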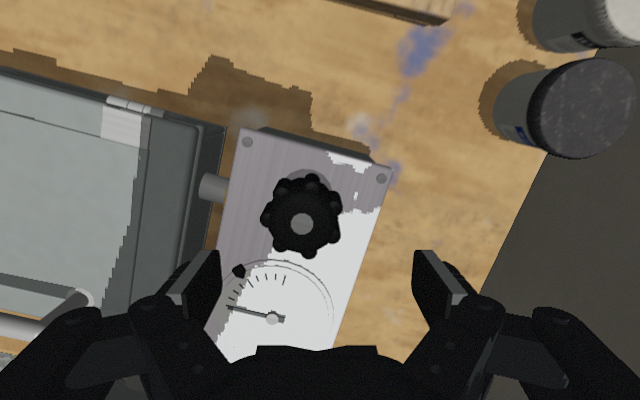

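The knob cap is at (302,223), left lobe (266,215), right lobes (337,195) and (338,235): lobe against valley along the closing line, which is a good grip direction.

```bash
python3 - <<'E'
from look import *
o=readout.get_obs(); c=viewer.capture('wrist')
T=R.from_quat(np.roll(o['tool_rot'],-1)).as_matrix()
k=ray(c,(302,223),134,o); print(o['position'],k, T.T@(k-o['position'])-[0,0,155-14])
k[:2]=(k[:2]+[582.3,-279])/2; print(T.T@(k-o['position']))
E
```

```text
[ 576.52343681 -289.09050307  324.99062249] [ 583.07353045 -279.1543168   134.        ] [ 8.6801245  -8.19514685 49.9883358 ]
[  8.32028458  -8.35656541 190.98851339]
```

```bash
python3 -m pendant '[{"twist":[0,0,0],"translation":[0.0105,-0.0103,0],"fingers":-1},{"twist":[0,0,0],"translation":[0,0,0.02],"fingers":-1},{"twist":[0,0,0],"translation":[0,0,0.02],"fingers":-1},{"twist":[0,0,0],"translation":[0,0,0.02],"fingers":-1},{"twist":[0,0,0],"translation":[0,0,0],"fingers":-1},{"twist":[0,0,0],"translation":[0,0,0],"fingers":1},{"twist":[0,0,0],"translation":[0,0,0],"fingers":1},{"twist":[0,0,0],"translation":[0,0,0],"fingers":1},{"twist":[0,0,0],"translation":[0,0,0],"fingers":1},{"twist":[0,0,0],"translation":[0,0,0],"fingers":1},{"twist":[0,0,0],"translation":[0,0,0],"fingers":1}]' 40
```

```text
time: 3.05
position: [583.8, -277.9, 278.8]
tool_rot: [0.0, 0.994, 0.113, 0.001]
wrist_force: [-0.1, 0.7, 6.9]
opening: 0.507
finger_force: 39.9
```

```bash
python3 -m pendant '[{"twist":[0,0,0.1],"translation":[0,0,0],"fingers":1},{"twist":[0,0,0.1],"translation":[0,0,0],"fingers":1},{"twist":[0,0,0.1],"translation":[0,0,0],"fingers":1},{"twist":[0,0,0.1],"translation":[0,0,0],"fingers":1},{"twist":[0,0,0.1],"translation":[0,0,0],"fingers":1},{"twist":[0,0,0.1],"translation":[0,0,0],"fingers":1},{"twist":[0,0,0.1],"translation":[0,0,0],"fingers":1},{"twist":[0,0,0.1],"translation":[0,0,0],"fingers":1},{"twist":[0,0,0],"translation":[0,0,0],"fingers":1},{"twist":[0,0,0],"translation":[0,0,0],"fingers":1}]'
python3 - <<'E'
from look import *
o=readout.get_obs(); a=cap('wrist','w3')['image'];b=viewer.capture('top')['image'];s=viewer.capture('scene')['image']
print(o['q'],o['moment'],R.from_quat(np.roll(o['tool_rot'],-1)).as_matrix()[:,0].round(3))
f=lambda i:cv2.cvtColor(i,cv2.COLOR_RGB2BGR)
rz=lambda i:cv2.resize(f(i),(400,300),interpolation=cv2.INTER_CUBIC)
cv2.imwrite('pics/m3.png',np.vstack([np.hstack([rz(a),rz(b[180:300,370:530])]),np.hstack([rz(s[150:240,360:480]),rz(a[100:300])])]))
E
```

```text
time: 3.88
position: [584.1, -278.4, 278.8]
tool_rot: [0.0, 0.98, -0.199, 0.002]
wrist_force: [-0.4, 1.1, 7.2]
opening: 0.496
finger_force: 40.8
[ 0.69663384  0.6328649  -0.41001969  1.65662305  0.30334114  0.91189686
 -1.80020405] [ 0.11145192  0.07602821 -0.10887968] [ 0.921 -0.39   0.004]
```

View pics/m3.png

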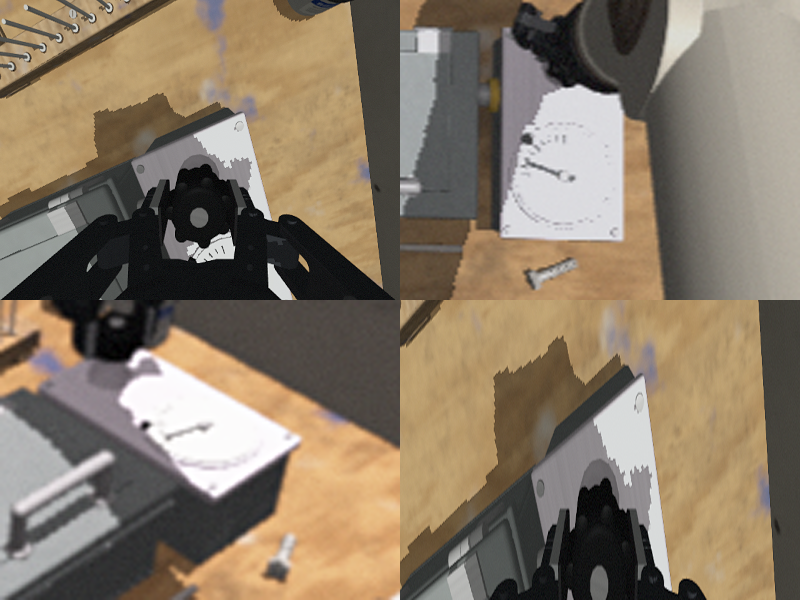

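Top view: pointer about 0.31 (tip at panel (528,160), hub (570,177), block (526,140)). Positive twist drives joint 7 toward its limit, so I'll regrasp two half-lobe pitches (51.4°) back.

```bash
python3 -m pendant '[{"twist":[0,0,0],"translation":[0,0,0],"fingers":-1},{"twist":[0,0,0],"translation":[0,0,0],"fingers":-1},{"twist":[0,0,0],"translation":[0,0,0],"fingers":-1},{"twist":[0,0,-0.143],"translation":[0,0,0],"fingers":-1},{"twist":[0,0,-0.143],"translation":[0,0,0],"fingers":-1},{"twist":[0,0,-0.143],"translation":[0,0,0],"fingers":-1},{"twist":[0,0,-0.143],"translation":[0,0,0],"fingers":-1},{"twist":[0,0,-0.143],"translation":[0,0,0],"fingers":-1},{"twist":[0,0,-0.143],"translation":[0,0,0],"fingers":-1},{"twist":[0,0,-0.143],"translation":[0,0,0],"fingers":-1},{"twist":[0,0,-0.143],"translation":[0,0,0],"fingers":-1},{"twist":[0,0,0],"translation":[0,0,0],"fingers":-1}]'
python3 -m pendant '[{"twist":[0,0,0],"translation":[0,0,0],"fingers":1},{"twist":[0,0,0],"translation":[0,0,0],"fingers":1},{"twist":[0,0,0],"translation":[0,0,0],"fingers":1},{"twist":[0,0,0],"translation":[0,0,0],"fingers":1},{"twist":[0,0,0],"translation":[0,0,0],"fingers":1},{"twist":[0,0,0],"translation":[0,0,0],"fingers":1}]'
python3 -m pendant '[{"twist":[0,0,0.11],"translation":[0,0,0],"fingers":1},{"twist":[0,0,0.11],"translation":[0,0,0],"fingers":1},{"twist":[0,0,0.11],"translation":[0,0,0],"fingers":1},{"twist":[0,0,0.11],"translation":[0,0,0],"fingers":1},{"twist":[0,0,0.11],"translation":[0,0,0],"fingers":1},{"twist":[0,0,0.11],"translation":[0,0,0],"fingers":1},{"twist":[0,0,0.11],"translation":[0,0,0],"fingers":1},{"twist":[0,0,0.11],"translation":[0,0,0],"fingers":1},{"twist":[0,0,0.11],"translation":[0,0,0],"fingers":1},{"twist":[0,0,0],"translation":[0,0,0],"fingers":1},{"twist":[0,0,0],"translation":[0,0,0],"fingers":1}]'
python3 - <<'E'
from look import *
o=readout.get_obs(); c=viewer.capture('top'); i=cv2.cvtColor(c['image'],cv2.COLOR_RGB2BGR)
print(o['q'],R.from_quat(np.roll(o['tool_rot'],-1)).as_matrix()[:,0].round(3))
w=viewer.capture('wrist')['image'][:,:,::-1]
cv2.imwrite('pics/m4.png',np.hstack([cv2.resize(i[225:275,405:465],(480,400),interpolation=cv2.INTER_CUBIC),cv2.resize(w,(320,400))]))
E
```

```text
time: 5.03
position: [582.8, -278.4, 276.2]
tool_rot: [-0.0, 0.969, 0.248, -0.0]
wrist_force: [0.0, -0.1, 0.1]
opening: 0.997
finger_force: 0.0
time: 5.53
position: [583.1, -278.1, 277.0]
tool_rot: [0.0, 0.969, 0.245, -0.0]
wrist_force: [-1.9, 1.0, 2.4]
opening: 0.504
finger_force: 40.4
time: 6.45
position: [583.5, -278.2, 277.0]
tool_rot: [0.0, 0.99, -0.139, 0.001]
wrist_force: [1.4, -0.0, 1.7]
opening: 0.502
finger_force: 41.1
[ 0.7159665   0.64021606 -0.43766232  1.65731071  0.32515293  0.9157917
 -1.6952492 ] [ 0.961 -0.276  0.001]
```

View pics/m4.png

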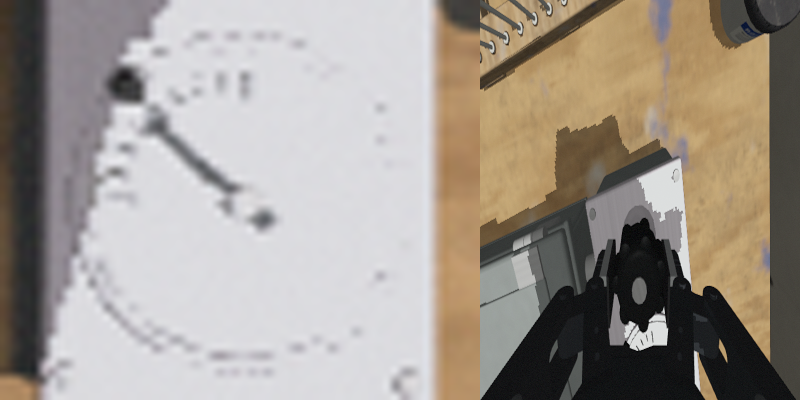

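Top crop shows pointer tip (152,115), tail (265,220), and block (127,85). It's still slightly short of the mark.

```bash
python3 - <<'E'
from look import *
c=viewer.capture('top')
def r(u,v,z): return ray(c,(u/8+404.6,v/8+224.6),z)[:2]
f=lambda d:np.arctan2(d[0],d[1])-.04
tip,tail,m,hub=r(152,115,86),r(265,220,86),r(127,85,87),r(243,199,87)
print(tip,tail,m,hub,f(tip-tail),f(tip-hub),f(m-hub),f(m-tail))
E
```

```text
[ 509.05359644 -249.95217546] [ 480.04368493 -279.35534586] [ 517.31848829 -243.29849951] [ 485.83015235 -273.43521769] 0.7386658879324006 0.7398401458482167 0.7673275735326213 0.7620055223157723
```

```bash
python3 -m pendant '[{"twist":[0,0,0.05],"translation":[0,0,0],"fingers":1},{"twist":[0,0,0.05],"translation":[0,0,0],"fingers":1},{"twist":[0,0,0],"translation":[0,0,0],"fingers":1},{"twist":[0,0,0],"translation":[0,0,0],"fingers":-1},{"twist":[0,0,0],"translation":[0,0,0],"fingers":-1},{"twist":[0,0,0],"translation":[0,0,0],"fingers":-1},{"twist":[0,0,0],"translation":[0,0,0],"fingers":-1},{"twist":[0,0,0],"translation":[0,0,-0.04],"fingers":-1},{"twist":[0,0,0],"translation":[0,0,-0.04],"fingers":-1},{"twist":[0,0,0],"translation":[0,0,-0.04],"fingers":-1}]'
python3 -m pendant '[{"twist":[0,0,0],"translation":[-0.05,0.01,0],"fingers":-1},{"twist":[0,0,0],"translation":[-0.05,0.01,0],"fingers":-1},{"twist":[0,0,0],"translation":[-0.05,0.01,0],"fingers":-1},{"twist":[0,0,0],"translation":[-0.05,0.01,0],"fingers":-1},{"twist":[0,0,0],"translation":[0,0,0],"fingers":-1},{"twist":[0,0,0],"translation":[0,0,0],"fingers":-1}]'
python3 - <<'E'
from look import *
import pickle
o=readout.get_obs(); c=cap('wrist','w5'); c['obs']=o; pickle.dump(c,open('w5.pkl','wb'))
T=R.from_quat(np.roll(o['tool_rot'],-1)).as_matrix(); C=c['tool_from_camera']
M=T@C[:3,:3]; p0=o['position']+T@C[:3,3]
d=M.T@(np.array([485,-275.4,86])-p0); u=c['cx']-c['fx']*d[0]/d[2]; v=c['cy']+c['fy']*d[1]/d[2]
x,y=int(u)-60,max(0,int(v)-60); print(u,v,x,y,o['position'],o['q'][6],T.round(3))
cv2.imwrite('pics/crop5.png',cv2.resize(c['image'][y:y+120,x:x+130,::-1],None,fx=5,fy=5,interpolation=cv2.INTER_CUBIC))
E
```

```text
time: 7.43
position: [582.7, -278.1, 373.0]
tool_rot: [-0.0, 0.984, -0.179, -0.001]
wrist_force: [0.1, 0.8, 0.6]
opening: 0.997
finger_force: 0.0
time: 7.93
position: [419.5, -251.7, 372.5]
tool_rot: [0.001, 0.984, -0.18, -0.001]
wrist_force: [0.6, -0.2, 0.9]
opening: 1.001
finger_force: 0.0
314.2776511660421 103.306136930168 254 43 [ 419.53538495 -251.74956873  372.54334442] -1.5856326160845964 [[ 0.935 -0.354 -0.002]
 [-0.354 -0.935 -0.001]
 [-0.002  0.002 -1.   ]]
```

View pics/crop5.png

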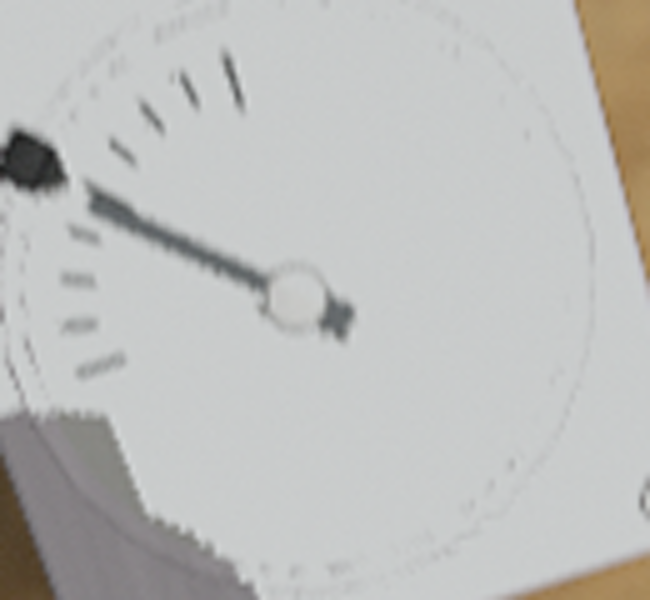

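The pointer covers the 45° tick. The line from its tail (348,322) through its tip (90,192) runs straight into the block's point (66,180), so it is aligned. Next is the lid handle: rotate the tool so the fingers close along x, then move over the bar.

```bash
python3 -m pendant '[{"twist":[0,0,-0.155],"translation":[0,0,0],"fingers":-1},{"twist":[0,0,-0.155],"translation":[0,0,0],"fingers":-1},{"twist":[0,0,-0.155],"translation":[0,0,0],"fingers":-1},{"twist":[0,0,-0.155],"translation":[0,0,0],"fingers":-1},{"twist":[0,0,-0.155],"translation":[0,0,0],"fingers":-1},{"twist":[0,0,-0.155],"translation":[0,0,0],"fingers":-1},{"twist":[0,0,-0.155],"translation":[0,0,0],"fingers":-1},{"twist":[0,0,-0.155],"translation":[0,0,0],"fingers":-1},{"twist":[0,0,-0.155],"translation":[0,0,0],"fingers":-1},{"twist":[0,0,-0.155],"translation":[0,0,0],"fingers":-1},{"twist":[0,0,-0.155],"translation":[0,0,0],"fingers":-1},{"twist":[0,0,-0.155],"translation":[0,0,0],"fingers":-1}]'
python3 -m pendant '[{"twist":[0,0,-0.136],"translation":[0,0,0],"fingers":-1},{"twist":[0,0,-0.136],"translation":[0,0,0],"fingers":-1},{"twist":[0,0,-0.136],"translation":[0,0,0],"fingers":-1},{"twist":[0,0,-0.136],"translation":[0,0,0],"fingers":-1},{"twist":[0,0,0],"translation":[0.048,0.017,0],"fingers":-1},{"twist":[0,0,0],"translation":[0.048,0.017,0],"fingers":-1},{"twist":[0,0,0],"translation":[0.048,0.017,0],"fingers":-1},{"twist":[0,0,0],"translation":[0.048,0.017,0],"fingers":-1},{"twist":[0,0,0],"translation":[0,0,0],"fingers":-1},{"twist":[0,0,0],"translation":[0,0,0],"fingers":-1}]'
python3 - <<'E'
from look import *
import pickle
o=readout.get_obs(); c=cap('wrist','w6'); c['obs']=o; pickle.dump(c,open('w6.pkl','wb'))
T=R.from_quat(np.roll(o['tool_rot'],-1)).as_matrix()
print(o['position'],o['q'],T.round(3))
E
```

```text
time: 8.98
position: [424.0, -252.1, 373.2]
tool_rot: [0.0, 0.85, 0.526, 0.001]
wrist_force: [-0.2, 0.2, -0.3]
opening: 1.005
finger_force: 0.0
time: 9.82
position: [485.5, -97.2, 373.5]
tool_rot: [0.0, 0.719, 0.695, 0.002]
wrist_force: [-0.6, -1.2, 0.9]
opening: 0.999
finger_force: 0.0
[485.48915134 -97.16795898 373.54225431] [ 0.88847785  0.34663553 -0.88280644  1.95413369  0.31810881  0.98287374
 -0.17917172] [[ 0.035  0.999  0.003]
 [ 0.999 -0.035  0.002]
 [ 0.002  0.003 -1.   ]]
```

View pics/w6.png

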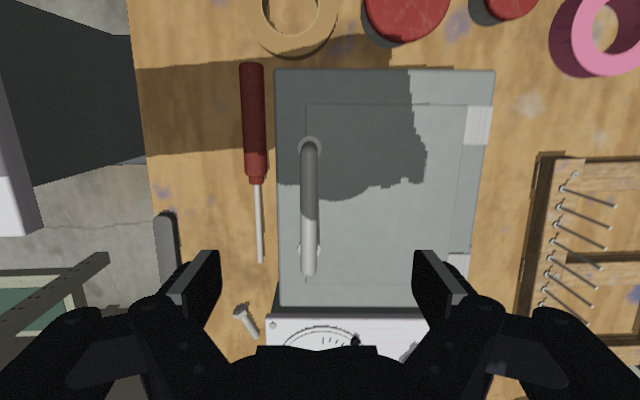

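The bar runs from (309,138) to (309,274), vertical in the image and so parallel to tool x. Its middle is at about (309,206).

```bash
python3 - <<'E'
from look import *
import pickle
c=pickle.load(open('w6.pkl','rb')); o=c['obs']
T=R.from_quat(np.roll(o['tool_rot'],-1)).as_matrix()
k=ray(c,(309,206),133,o); print(k, ray(c,(309,138),133,o),ray(c,(309,274),133,o)); k[2]=130
print(T.T@(k-o['position'])-[0,0,155])
E
```

```text
[480.3445059  -92.86095772 133.        ] [482.30488006 -46.7612349  133.        ] [ 478.13066265 -144.92120341  133.        ]
[ 3.5690246  -6.02224225 88.5340673 ]
```

```bash
python3 -m pendant '[{"twist":[0,0,0],"translation":[0,-0.0078,0],"fingers":-1},{"twist":[0,0,0],"translation":[0,0,0.03],"fingers":-1},{"twist":[0,0,0],"translation":[0,0,0.03],"fingers":-1},{"twist":[0,0,0],"translation":[0,0,0.025],"fingers":-1},{"twist":[0,0,0],"translation":[0,0,0.025],"fingers":-1},{"twist":[0,0,0],"translation":[0,0,0],"fingers":-1},{"twist":[0,0,0],"translation":[0,0,0],"fingers":0.3}]' 80
python3 -m pendant '[{"twist":[0,0,0],"translation":[0,0,0],"fingers":1},{"twist":[0,0,0],"translation":[0,0,0],"fingers":1},{"twist":[0,0,0],"translation":[0,0,0],"fingers":1},{"twist":[0,0,0],"translation":[0,0,0],"fingers":1},{"twist":[0,0,0],"translation":[0,0,0],"fingers":1},{"twist":[0,0,0],"translation":[0,0,0],"fingers":1},{"twist":[0,0,0],"translation":[0,0,0],"fingers":1},{"twist":[0,0,0],"translation":[0,0,0],"fingers":1}]' 80
```

```text
time: 10.45
position: [476.0, -101.8, 284.1]
tool_rot: [-0.001, 0.723, 0.691, -0.001]
wrist_force: [-0.4, -0.1, 1.5]
opening: 0.885
finger_force: 0.0
time: 11.12
position: [479.4, -100.8, 286.0]
tool_rot: [0.003, 0.722, 0.692, 0.003]
wrist_force: [7.6, -0.7, -5.0]
opening: 0.108
finger_force: 78.0
```

```bash
python3 -m pendant '[{"twist":[0,0,0],"translation":[0,0.0006,-0.002],"fingers":1},{"twist":[0,0,0],"translation":[0,0.0006,-0.002],"fingers":1},{"twist":[0,0,0],"translation":[0,0.0006,-0.002],"fingers":1},{"twist":[0,0,0],"translation":[0,0,0],"fingers":1}]'
python3 -m pendant '[{"twist":[0,0,0],"translation":[0,0.0006,-0.002],"fingers":1},{"twist":[0,0,0],"translation":[0,0.0006,-0.002],"fingers":1},{"twist":[0,0,0],"translation":[0,0.0006,-0.002],"fingers":1},{"twist":[0,0,0],"translation":[0,0,0],"fingers":1},{"twist":[0,0,0],"translation":[0,0,0],"fingers":1}]'
```

```text
time: 11.45
position: [480.9, -101.0, 290.4]
tool_rot: [0.003, 0.722, 0.692, 0.003]
wrist_force: [10.4, -1.4, -10.3]
opening: 0.108
finger_force: 78.7
time: 11.87
position: [482.6, -101.1, 295.2]
tool_rot: [0.003, 0.722, 0.692, 0.003]
wrist_force: [12.1, -1.8, -12.5]
opening: 0.106
finger_force: 78.5
```

```bash
python3 -m pendant '[{"twist":[0,0,0],"translation":[0,0.001,-0.002],"fingers":1},{"twist":[0,0,0],"translation":[0,0.001,-0.002],"fingers":1},{"twist":[0,0,0],"translation":[0,0.001,-0.002],"fingers":1},{"twist":[0,0,0],"translation":[0,0.001,-0.001],"fingers":1},{"twist":[0,0,0],"translation":[0,0,0],"fingers":1},{"twist":[0,0,0],"translation":[0,0,0],"fingers":1},{"twist":[0,0,0],"translation":[0,0,0],"fingers":1}]'
python3 - <<'E'
from look import *
s=viewer.capture('scene')['image'];t=viewer.capture('top')['image'];o=readout.get_obs();print(o['position'],o['wrist_force'])
f=lambda i:cv2.resize(i[:,:,::-1],(400,400),interpolation=cv2.INTER_CUBIC)
cv2.imwrite('pics/m7.png',np.hstack([f(s[150:270,300:420]),f(t[180:300,300:420])]))
E
```

```text
time: 12.45
position: [485.1, -101.0, 300.9]
tool_rot: [0.003, 0.722, 0.692, 0.003]
wrist_force: [8.3, -0.8, -5.5]
opening: 0.106
finger_force: 78.1
[ 485.12350796 -101.02511505  300.91136243] [ 8.30509776 -1.16115362 -6.30347896]
```

View pics/m7.png

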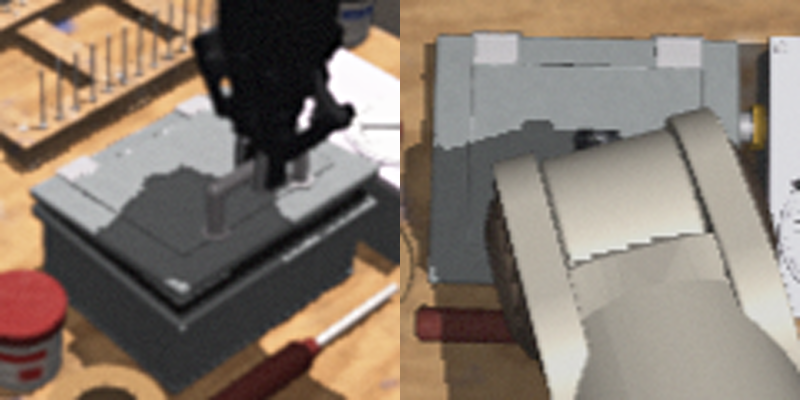

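The lid is visibly open, with a gap at the front in the scene crop at about (180,310). I'll quantify it by tracking the lid corner against the shut picture.

```bash
python3 - <<'E'
from look import *
import pickle
for n in('scene','top'):
    c0=pickle.load(open(n+'.pkl','rb')); c1=viewer.capture(n)
    M=R.from_quat(np.roll(c0['attitude'],-1)).as_matrix(); p0=np.array(c0['origin'])
    def proj(p):
        d=M.T@(p-p0); return np.array([c0['cx']-c0['fx']*d[0]/d[2],c0['cy']+c0['fy']*d[1]/d[2]])
    O=np.array([534.3,-102]);X=np.array([.9992,-.04]);Y=np.array([.04,.9992])
    def pt(x,y,z,th):
        dx,dz=x-82,z-84; x2=82+dx*np.cos(th)+dz*np.sin(th); z2=84-dx*np.sin(th)+dz*np.cos(th)
        return np.r_[O+x2*X+y*Y,z2]
    g0,g1=[cv2.cvtColor(i,cv2.COLOR_RGB2GRAY) for i in(c0['image'],c1['image'])]
    for nm,P in(('FL',(-82,98,95)),('BL',(75,98,95)),('midL',(-20,98,95))):
        u=proj(pt(*P,0)).astype(np.float32); s=np.array([(proj(pt(*P,t))-u) for t in(.1,.12,.14)])
        f,st,e=cv2.calcOpticalFlowPyrLK(g0,g1,u.reshape(1,1,2),None,winSize=(13,13),maxLevel=1)
        print(n,nm,u,'flow',(f.ravel()-u).round(2),st.ravel(),'pred',s.round(2).tolist())
    if n=='scene':
        f=lambda i:cv2.resize(i[195:255,305:395,::-1],(390,260),interpolation=cv2.INTER_CUBIC)
        cv2.imwrite('pics/m8.png',np.vstack([f(c0['image']),f(c1['image'])]))
E
```

```text
scene FL [355.0269  242.96413] flow [-26.94 -23.12] [1] pred [[-0.3, -5.8], [-0.43, -7.01], [-0.57, -8.25]]
scene BL [310.1777  207.39436] flow [ 0.33 -0.24] [1] pred [[-0.3, -0.43], [-0.36, -0.52], [-0.42, -0.6]]
scene midL [336.1728 228.011 ] flow [-5.88 -8.91] [1] pred [[-0.43, -3.63], [-0.55, -4.38], [-0.68, -5.14]]
top FL [309.7454  265.30927] flow [  0.64 -48.27] [1] pred [[-0.41, -0.63], [-0.49, -0.85], [-0.57, -1.11]]
top BL [311.5216  193.47714] flow [ 0.09 -0.  ] [1] pred [[-0.0, -0.55], [-0.0, -0.66], [-0.0, -0.77]]
top midL [310.453   236.69217] flow [ 25.41 -23.91] [1] pred [[-0.24, -0.87], [-0.28, -1.11], [-0.33, -1.36]]
```

View pics/m8.png

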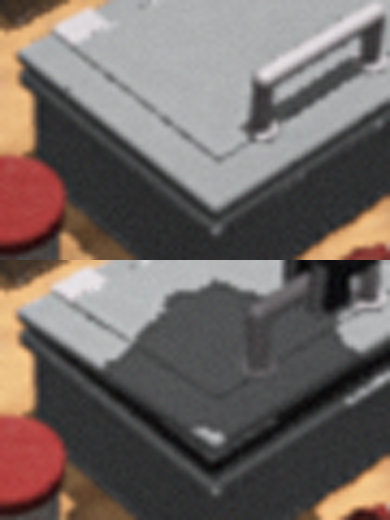

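```bash
python3 -m pendant '[{"twist":[0,0,0],"translation":[0,0.0005,-0.0012],"fingers":1},{"twist":[0,0,0],"translation":[0,0,0],"fingers":1},{"twist":[0,0,0],"translation":[0,0,0],"fingers":1},{"twist":[0,0,0],"translation":[0,0,0],"fingers":1},{"twist":[0,0,0],"translation":[0,0,0],"fingers":1},{"twist":[0,0,0],"translation":[0,0,0],"fingers":1}]' && python3 -c "
from rig import bot; print(bot.sign_off())"
```

```text
time: 13.15
position: [485.5, -101.0, 301.9]
tool_rot: [0.003, 0.722, 0.692, 0.003]
wrist_force: [8.3, -0.5, -6.1]
opening: 0.109
finger_force: 78.1
the job is handed in; nothing more can be done
None
```

I set the vent pointer on the index mark with the lid shut, then broke the lid free; the arm is holding it an estimated 19 mm open (range about 18–20 mm), handed in at 13.2 s (sign-off gave no verdict; I viewed 12 pictures, two over the limit of 10).

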